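Build up the guide-roller axle of an inspection stage

TASK

Build up the roller axle on the black bracket: thread the steel bearing onto the rod, then the brass ring, then the black end cap with its open side first. Push each one home by feel until it is firmly seated against what is behind it (a push of some 4 to 8 N), the bearing against the red stop collar, but gently enough that the collar, which is only clamped by friction, does not shift along the rod. Leave the white ring on the rack and everything else where it is.

Things in the scene. Friction and masses are not known exactly. Their poses are not given: they have to be found in the camera images.
- axle: Fixed black bracket holding a horizontal steel rod. Origin: centre of the underside, below the upright; z up. Rod axis 110 mm up, running along the bracket's own -y to the tip at y = -102 mm; 16 mm diameter, last 4 mm tapered to 10 mm. Upright 60 mm wide (x), y from -12 to 12 mm, 128 mm high; foot 110 x 100 mm, 12 mm thick, under y -30 to 70 mm.
- axle_tip (a point): Centre of the rod's free end, on its axis; parts go on from here along the bracket's +y. In the rod's top, 11 mm from the tip, a round-headed sprung plunger stands 2 mm proud: whatever slides over it pushes it down, which can take up to about 4 N along the rod; it gives no stop.
- seat_mid (a point): Point on the rod's axis, 50 mm from the tip. The outer face of the red stop collar (30 mm diameter, 12 mm long, around the rod) lies within 8 mm of here along the rod, either way: just where is not measured, feel for it (or see it). The collar is clamped by friction only and slides along the rod under more than about 12 N.
- rack: Fixed part rack: black base 50 x 230 mm with two parallel steel rods along its own y (8 mm diameter, axes 22 mm up, 11 mm either side of the middle) between end blocks 34 mm wide and 30 mm high. Origin: centre of the underside. The four parts stand on edge on the rods, axes along the rack's y, about 50 mm apart, in any order.
- bearing: Steel ball bearing with dark seal rings on its faces, 40 mm outside diameter, 14 mm long, bore 18 mm, about 0.1 kg. Origin: its centre, on the axis; y is the axis of the bore.
- spacer: Brass ring, 46 mm outside diameter, 14 mm long, bore 18 mm, about 0.12 kg. Origin: its centre, on the axis; y is the axis of the bore.
- cap: Black top-hat end cap: ribbed flange 50 mm in diameter and 18 mm long at the open end, then a closed sleeve of 28 mm diameter, orange at its end; 37 mm overall, bore 18 mm (21 mm in the sleeve), 33 mm deep, 0.08 kg. Origin: on the axis, in the middle of the flange, 9 mm behind the open face; own +y points out of the open end (along the rack's +y at the start). Home, its open face meets the brass ring; the rod ends short of the bottom.
- spare: White plastic ring, 46 mm outside diameter, 14 mm long, on the rack; stays there. Origin: its centre; y is its axis.
- mirror: Glass disc lying flat, 80 mm diameter, 18 mm high; bystander. Origin: centre of the underside.
- old_bearing: Dark used bearing lying flat, 40 mm diameter, 14 mm high; bystander. Origin: centre of the underside.
- driver: Screwdriver lying on the table; bystander.
- jar: Small amber jar, 50 mm diameter, 70 mm high; bystander. Origin: centre of the underside.
- hexkey: Dark L-shaped hex key lying flat, 100 mm long; bystander.

How it is judged:
By the outcome, as a careful person would: the job done as asked, in the order asked, and still so for the second after the job is handed in, with the robot touching nothing.
It also fails if it takes over 72 s, if anything falls off the work surface, if the arm or the gripper's body presses on something with over 40 N, if the wrist force passes 120 N, or if a joint passes its speed limit or range.

ROBOT

A 7-joint arm with a two-finger parallel gripper is mounted at the origin on the work surface. World frame = base frame: x ahead of the robot, y to its left, z up, the work surface at z = 0. Lengths are in m, angles in rad, forces in N, time in s.
With the tool pointing down it reaches from about 0.425 to 0.875 m from the base axis. Payload 4.7 kg.
Tool frame: the origin (TCP) lies between the finger pads; the fingertips stand 14 mm ahead of it and the grasp point (between the pads) lies 5 mm behind it; z points along the fingers, y is the line along which they close (so a half turn about z gives the same grasp; the last joint's range is limited). The gripper opens to 87 mm and grips with 3 to 60 N. Pads are 19 mm wide; open, the fingers measure 117 mm over their backs; the gripper's body (75 mm by 190 mm) begins 51 mm behind the grasp point.
Start: joints at [1.359, 0.321, -0.07, 1.45, 0.023, 1.371, -0.057], TCP at [0.146, -0.634, 0.237] pointing down, gripper open.
Joint ranges: [-2.86, 2.86], [-0.3, 2.09], [-1.38, 1.24], [0.06, 2.45], [-1.56, 4.7], [0.09, 2.05], [-2.69, 2.69]. Speed limits (rad/s): [2.57, 2.57, 3.14, 3.14, 3.14, 3.14, 3.14].

INTERFACE

Orientations are given as a rotation vector (axis times angle).
In Python, from bench import get_state, get_image, camera_params, close_job gives the robot as it stands. The module is installed in compiled form; this text tells all that it offers.
- The arm moves only by the tool arm_command, never from a script. Its argument "motion" is a list of rows, each a list of 5 numbers: the finger opening in mm, from 0 to 87, then the shift along the tool's x, y, z in mm, then the turn about the tool's z in degrees. In form: [[gripper, x, y, z, spin], ...]. A call has 1 to 5 rows; each row is the pose to reach, as a shift and turn from the pose commanded when the call began, along the tool's axes at that moment; what a row does not reach only later rows make up. A row lasts 1/12 s, in which the tool goes at most 41.7 mm and 7.16 degrees, less where a joint would pass 70% of its speed; a pose out of reach is approached as far as the arm can. A call with a gripper value outside its range is refused whole. The fingers move at their own pace and stop on an object; "newtons" is the grip in N (left out, the last holds). Time passes only in rows, so rows that repeat a pose let the fingers close. It gives the time, the measured TCP pose, the force, the opening and the grip force at its end, in the units of the state.
- get_state(): the state, without advancing time (a new reading comes with each control period).
- get_image(name): name is "side" or "top"; returns (picture, depth): 400x640x3 uint8, red, green, blue; 400x640 float32, m along the optical axis (not along the pixel's ray), 0 where there is no reading.
- camera_params(name): a dict with "intrinsics" (3x3 intrinsics, pixels), "extrinsics" (4x4, takes a point from camera to world coordinates). Camera axes: x right, y down, z forward; pixel columns grow to the right and rows downward; lengths in m; the calibration is good to about 2 mm. A picture is of the moment at which its call begins. camera_params takes no time and is no camera call.
- close_job(): hands the job in; it is judged then, once.
The state is a dict: "time": time; "joint_positions": joint angles; "qd": joint speeds; "joint_torque": joint torques, N m; "position": TCP position; "tool_rot": TCP orientation; "ft_force": force on the tool from outside, world axes, zero at the start; "torque": the same for the moment, N m; "grip_width": opening from 0.0 (shut) to 1.0 (fully open); "grip_force": force on a finger pad.
Only numpy, scipy, OpenCV 4.12 (cv2) and the standard library are available. Lean on these libraries where they do the work, as an engineer would, in place of code of your own. Each camera call takes 0.05 s, during which the arm holds its last target. There are 200 camera calls.

## Working session

There is one attempt and no reset: what is moved stays moved. The work goes in short steps, Python scripts to look and compute and a tool call to move; the robot and the scene stay as the last step left them, time stands still between calls to the robot, and variables do not carry over. Pictures are saved under pics/ and viewed, at most 10 in all, crops included, and the job is handed in when it is done.

Besides the shell and the picture viewer there is one more tool, called after "Request:" as name(argument=value, ...) on one line, values as JSON. arm_command: Moves the arm, as the interface text tells. Its arguments: {"type":"object","properties":{"motion":{"type":"array"},"newtons":{"type":"number"}},"required":["motion"]}

```bash
mkdir -p pics
cat > h.py <<'E'
import numpy as np, cv2
from bench import *
def grab(n,tag):
    im,d=get_image(n); cv2.imwrite(f'pics/{tag}.png',im[:,:,::-1]); np.save(f'pics/{tag}.npy',d); return im,d
def pt(n,u,v,z):
    p=camera_params(n);K=p['intrinsics'];T=p['extrinsics']
    r=np.linalg.inv(np.array(K))@[u,v,1]; return (np.array(T)@np.r_[r*z,1])[:3]
def cloud(n,d):
    v,u=np.mgrid[0:400,0:640];p=camera_params(n);K=np.array(p['intrinsics']);T=np.array(p['extrinsics'])
    c=np.stack([(u-K[0,2])/K[0,0]*d,(v-K[1,2])/K[1,1]*d,d],-1); return c@T[:3,:3].T+T[:3,3]
def onplane(n,u,v,z):
    p=camera_params(n);K=np.array(p['intrinsics']);T=np.array(p['extrinsics'])
    r=T[:3,:3]@np.linalg.inv(K)@[u,v,1];o=T[:3,3];return o+r*(z-o[2])/r[2]
E
python3 - <<'E'
from h import *
s=get_state();print(s)
for n in('side','top'):
    grab(n,n+'0');p=camera_params(n);print(n,np.round(p['intrinsics'],1).tolist(),np.round(p['extrinsics'],3).tolist())
E
```

```text
{'time': 0.0, 'joint_positions': array([ 1.3590955 ,  0.32182719, -0.07011347,  1.45165829,  0.02256219,
        1.37081618, -0.05690087]), 'qd': array([ 0.00106998, -0.00047606, -0.0001907 ,  0.00125983,  0.00033957,
        0.00192732,  0.00015679]), 'joint_torque': array([-7.83004598e-04, -4.91286743e+01, -4.04282100e-01, -3.12535787e+01,
       -6.41412777e-02,  4.35484049e-02,  1.28692800e-04]), 'position': array([ 0.14539067, -0.63298881,  0.23546738]), 'tool_rot': array([-3.11969188e+00, -3.53796192e-01,  4.21941667e-04]), 'ft_force': array([ 0.17477317,  0.42379641, -0.02225103]), 'torque': array([ 0.00991724, -0.02852445,  0.00306578]), 'grip_force': 0.0, 'grip_width': 0.9997071452583585}
side [[365.7, 0.0, 327.7], [0.0, 365.7, 201.9], [0.0, 0.0, 1.0]] [[-0.921, -0.285, 0.266, 0.244], [-0.39, 0.665, -0.637, 0.655], [0.005, -0.69, -0.723, 0.845], [0.0, 0.0, 0.0, 1.0]]
top [[371.5, 0.0, 316.6], [0.0, 371.5, 201.8], [0.0, 0.0, 1.0]] [[0.006, -0.99, 0.143, 0.328], [-1.0, -0.005, 0.009, -0.01], [-0.008, -0.143, -0.99, 1.203], [0.0, 0.0, 0.0, 1.0]]
```

View pics/top0.png

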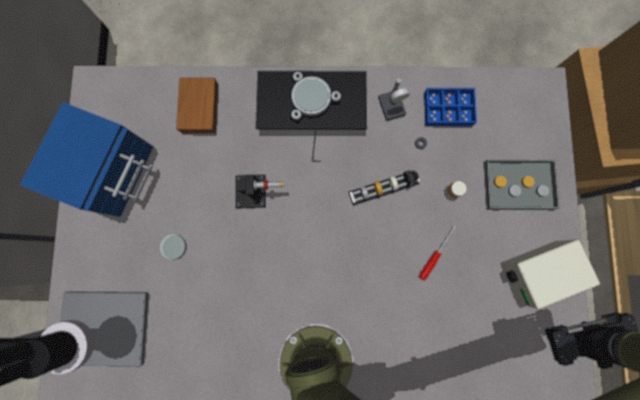

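View pics/side0.png

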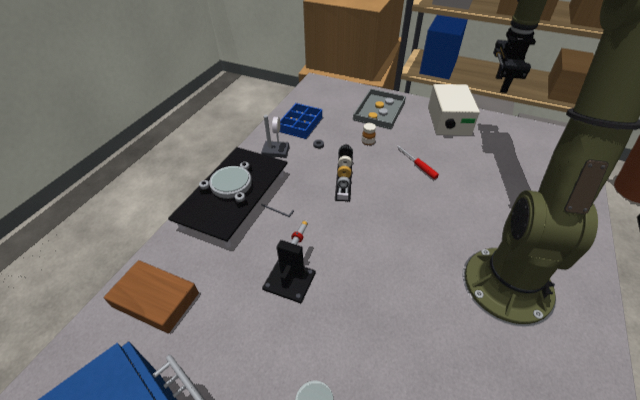

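Top view: bracket at (250,190), rod to about (284,184). The rack runs from (352,198) to (415,178), with steel, brass, white and black parts in that order. I'll enlarge it and measure from the depth.

Run:
```python
from h import *
t=cv2.imread('pics/top0.png');s=cv2.imread('pics/side0.png')
a=cv2.resize(t[160:220,230:430],None,fx=4,fy=4,interpolation=3)
b=cv2.resize(s[140:205,320:370],None,fx=5,fy=5,interpolation=3);c=cv2.resize(s[215:280,260:330],None,fx=5,fy=5,interpolation=3)
o=np.zeros((600,800,3),np.uint8);o[:240]=a;o[250:575,:250]=b;o[250:575,300:650]=c;cv2.imwrite('pics/crop0.png',o)
for n in('top','side'):
    d=np.load(f'pics/{n}0.npy');P=cloud(n,d)
    m=(d>0)&(P[...,0]>.35)&(P[...,0]<.7)&(P[...,1]>-.35)&(P[...,1]<.25)
    print(n,'table z',np.median(P[m][:,2]))
    T=P[m&(P[...,2]>.02)&(P[...,1]<-.08)&(P[...,1]>-.32)&(P[...,0]<.6)];print('rack',len(T),T.min(0),T.max(0))
    # per-column line
    T=P[m&(P[...,2]>.1)&(P[...,1]<.25)];print('axle',len(T),T.min(0),T.max(0))
d=np.load('pics/top0.npy');P=cloud('top',d)
np.set_printoptions(precision=3,suppress=True,linewidth=200)
for u in range(244,292,2):
    v=176+np.argmax(P[176:200,u,2]);print(u,v,P[v,u], end=' | ')
print()
for u in range(346,424,2):
    v=165+np.argmax(P[165:215,u,2]);print(u,v,P[v,u],end=' | ')
```

```text
top table z 0.00025657625139652307
rack 635 [ 0.49958048 -0.3191976   0.02011283] [ 0.59992582 -0.10533508  0.07528139]
axle 369 [0.50595274 0.09810259 0.10046496] [0.56549386 0.20994966 0.13479775]
side table z 0.0014507866347706067
rack 588 [ 0.49959069 -0.3166126   0.020457  ] [ 0.59818992 -0.10528178  0.07724631]
axle 562 [0.5058723  0.0971083  0.10002822] [0.5658564  0.21046751 0.13174884]
244 186 [0.541 0.228 0.064] | 246 178 [0.552 0.209 0.133] | 248 184 [0.534 0.202 0.131] | 250 180 [0.545 0.196 0.135] | 252 187 [0.525 0.19  0.132] | 254 184 [0.535 0.186 0.126] | 256 179 [ 0.328 -0.01   1.203] | 258 184 [ 0.328 -0.01   1.203] | 260 186 [0.531 0.169 0.119] | 262 184 [0.537 0.163 0.118] | 264 185 [0.532 0.156 0.127] | 266 183 [0.538 0.15  0.129] | 268 183 [0.54  0.146 0.116] | 270 184 [0.537 0.139 0.119] | 272 182 [0.543 0.133 0.12 ] | 274 183 [0.539 0.127 0.121] | 276 184 [0.537 0.121 0.119] | 278 182 [0.543 0.116 0.118] | 280 196 [ 0.328 -0.01   1.203] | 282 184 [0.537 0.104 0.119] | 284 184 [0.538 0.098 0.115] | 286 190 [0.539 0.102 0.004] | 288 186 [0.553 0.096 0.004] | 290
[... 614 characters left out ...]
.203] | 382 202 [ 0.328 -0.01   1.203] | 384 198 [ 0.328 -0.01   1.203] | 386 182 [ 0.563 -0.222  0.024] | 388 165 [ 0.328 -0.01   1.203] | 390 179 [ 0.565 -0.228  0.062] | 392 167 [ 0.328 -0.01   1.203] | 394 184 [ 0.548 -0.238  0.07 ] | 396 184 [ 0.548 -0.245  0.07 ] | 398 185 [ 0.552 -0.259  0.03 ] | 400 178 [ 0.576 -0.267  0.027] | 402 183 [ 0.559 -0.273  0.028] | 404 171 [ 0.592 -0.273  0.059] | 406 172 [ 0.586 -0.277  0.069] | 408 175 [ 0.575 -0.281  0.075] | 410 174 [ 0.579 -0.288  0.074] | 412 176 [ 0.328 -0.01   1.203] | 414 187 [ 0.328 -0.01   1.203] | 416 173 [ 0.584 -0.309  0.063] | 418 211 [ 0.328 -0.01   1.203] | 420 191 [ 0.538 -0.336  0.005] | 422 166 [ 0.621 -0.345  0.006] |
```

View pics/crop0.png

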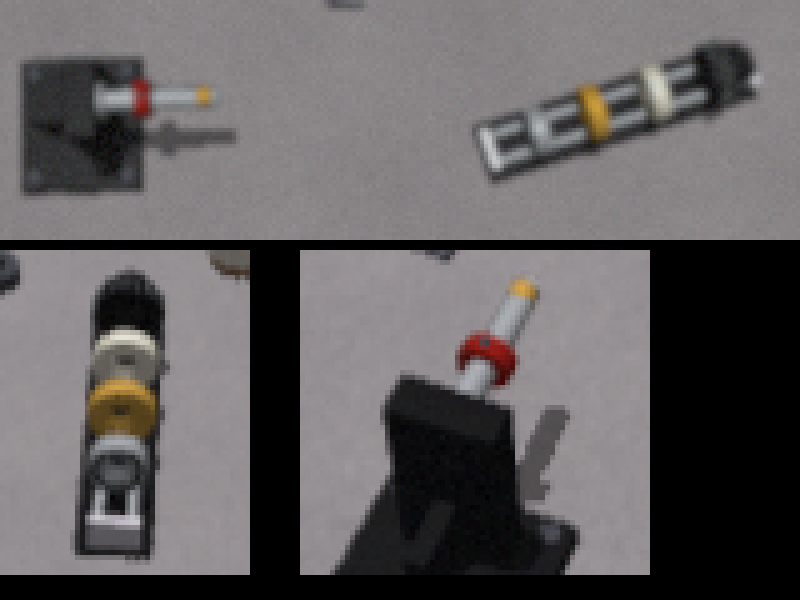

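Top crop: rod from the collar (crop 142,97) to the tip (205,96). On the rack the bearing is at crop (540,130), brass (595,113), white (657,93) and cap (725,75), with the cap's sleeve pointing to -y world. Now I'll fit the rack and rod axes.

Run:
```python
from h import *
np.set_printoptions(precision=4,suppress=True,linewidth=200)
for n in('top','side'):
    d=np.load(f'pics/{n}0.npy');P=cloud(n,d);ok=d>0;im=cv2.imread(f'pics/{n}0.png').astype(int)
    m=ok&(P[...,2]>.008)&(P[...,2]<.09)&(P[...,0]>.46)&(P[...,0]<.64)&(P[...,1]>-.335)&(P[...,1]<-.09)
    k,l,s,c=cv2.connectedComponentsWithStats(m.astype(np.uint8));i=1+np.argmax(s[1:,4]);T=P[l==i]
    r=cv2.minAreaRect(T[:,:2].astype(np.float32));print(n,'rack rect',r)
    C=np.array(r[0]);w=cv2.boxPoints(r);e=w[1]-w[0];f=w[2]-w[1];e=e if np.linalg.norm(e)>np.linalg.norm(f) else f
    e=e/np.linalg.norm(e);e*=np.sign(e[1]);print('axis',e,'angle dx/dy deg',np.degrees(np.arctan2(e[0],e[1])))
    a=(T[:,:2]-C)@e;q=(T[:,:2]-C)@[e[1],-e[0]]
    for lo in np.arange(-.115,.115,.005):
        z=(a>=lo)&(a<lo+.005)
        if z.any(): print('%.3f:%.3f'%(lo+.0025,np.percentile(T[z,2],95)),end=' ')
    print()
    H=cv2.cvtColor(cv2.imread(f'pics/{n}0.png'),cv2.COLOR_BGR2HSV)[l==i]
    b=(H[:,0]>12)&(H[:,0]<30)&(H[:,1]>120)&(T[:,2]>.045);print('brass along',np.median(a[b]),a[b].min(),a[b].max(),q[b].min(),q[b].max())
    # rod
    m=ok&(P[...,2]>.1)&(P[...,2]<.124)&(P[...,1]<.168)&(P[...,1]>.08)&(P[...,0]>.52)&(P[...,0]<.56)
    A=P[m];g=np.polyfit(A[:,1],A[:,0],1);print('rod',len(A),'x at .1,.15',np.polyval(g,[.1,.15]),'ymin',A[:,1].min())
    for y in np.arange(.09,.18,.006):
        B=A[(A[:,1]>=y)&(A[:,1]<y+.006)]
        if len(B):print('%.3f x %.4f-%.4f z %.4f n%d'%(y+.003,B[:,0].min(),B[:,0].max(),B[:,2].max(),len(B)))
    h=cv2.cvtColor(cv2.imread(f'pics/{n}0.png'),cv2.COLOR_BGR2HSV)
    red=ok&((h[...,0]<6)|(h[...,0]>174))&(h[...,1]>130)&(P[...,2]>.09)&(P[...,2]<.14)
    R=P[red];print('collar',R.min(0),R.max(0),R.mean(0))
    m=ok&(P[...,2]>.008)&(P[...,2]<.018)&(P[...,0]>.45)&(P[...,0]<.6)&(P[...,1]>.12)&(P[...,1]<.3)
    print('foot',cv2.minAreaRect(P[m][:,:2].astype(np.float32)))
```

```text
top rack rect ((0.5487930178642273, -0.21541526913642883), (0.05013721436262131, 0.22760416567325592), 18.857498168945312)
axis [-0.3232  0.9463] angle dx/dy deg -18.857512
-0.113:0.030 -0.107:0.045 -0.102:0.064 -0.097:0.061 -0.092:0.064 -0.087:0.072 -0.082:0.073 -0.077:0.074 -0.072:0.073 -0.067:0.070 -0.062:0.027 -0.057:0.028 -0.052:0.025 -0.047:0.026 -0.042:0.030 -0.032:0.068 -0.027:0.069 -0.022:0.072 -0.017:0.067 -0.012:0.027 -0.007:0.029 -0.002:0.026 0.003:0.028 0.008:0.025 0.013:0.026 0.018:0.068 0.023:0.071 0.028:0.071 0.033:0.068 0.038:0.028 0.043:0.026 0.048:0.027 0.053:0.029 0.058:0.029 0.063:0.059 0.068:0.063 0.073:0.066 0.078:0.064 0.083:0.027 0.088:0.028 0.093:0.027 0.098:0.028 0.103:0.027 0.108:0.032 0.113:0.031 
brass along 0.027502421581988196 -0.06810446158941609 0.033028933469573946 -0.021689828607128484 0.017625502514373937
rod 128 x at .1,.15 [0.5388 0.5361] ymin 0.0981025910548251
0.099 x 0.5315-0.5476 z 0.1214 n10
0.105 x 0.5321-0.5466 z 0.1194 n12
0.111 x 0.5317-0.5462 z 0.1224 n11
0.117 x 0.5312-0.5436 z 0.1190 n10
0.123 x 0.5314-0.5433 z 0.1197 n10
0.129 x 0.5
[... 1210 characters left out ...]
49374781430361 0.01937120445203131
rod 160 x at .1,.15 [0.5384 0.5363] ymin 0.09710829793026443
0.099 x 0.5339-0.5456 z 0.1184 n8
0.105 x 0.5327-0.5478 z 0.1220 n10
0.111 x 0.5334-0.5455 z 0.1238 n12
0.117 x 0.5327-0.5447 z 0.1211 n11
0.123 x 0.5319-0.5441 z 0.1206 n12
0.129 x 0.5320-0.5464 z 0.1190 n12
0.135 x 0.5317-0.5462 z 0.1202 n14
0.141 x 0.5323-0.5407 z 0.1186 n4
0.147 x 0.5245-0.5499 z 0.1230 n9
0.153 x 0.5238-0.5521 z 0.1239 n15
0.159 x 0.5238-0.5526 z 0.1238 n41
0.165 x 0.5306-0.5445 z 0.1180 n12
collar [0.5238 0.1472 0.1026] [0.5489 0.1586 0.1268] [0.534  0.1545 0.1191]
foot ((0.5362801551818848, 0.21773557364940643), (0.11122797429561615, 0.10059960931539536), 2.451442241668701)
```

Request:
arm_command(motion=[[87, 24, -19, 4, 0], [87, 48, -38, 8, 0], [87, 72, -58, 12, 0], [87, 96, -77, 15, 0], [87, 120, -96, 19, 0]], newtons=20)

```text
time: 0.52
position: [0.2416, -0.5116, 0.217]
tool_rot: [-3.121, -0.354, 0.0]
ft_force: [0.7, -0.2, 0.3]
grip_width: 0.998
grip_force: 0.0
```

Request:
arm_command(motion=[[87, 24, -19, 4, 0], [87, 48, -38, 8, 0], [87, 72, -58, 12, 0], [87, 96, -77, 15, 0], [87, 120, -96, 19, 0]])

```text
time: 0.93
position: [0.337, -0.3912, 0.1982]
tool_rot: [-3.121, -0.354, 0.001]
ft_force: [0.4, -0.7, -1.5]
grip_width: 1.002
grip_force: 0.0
```

Request:
arm_command(motion=[[87, 24, -19, 4, 0], [87, 48, -38, 8, 0], [87, 72, -58, 12, 0], [87, 96, -77, 15, 0], [87, 120, -96, 19, 0]])

```text
time: 1.35
position: [0.4324, -0.2708, 0.1792]
tool_rot: [3.122, 0.354, -0.001]
ft_force: [-0.5, -0.2, -0.5]
grip_width: 1.005
grip_force: 0.0
```

Request:
arm_command(motion=[[87, 24, -19, 4, 0], [87, 48, -38, 8, 0], [87, 72, -58, 12, 0], [87, 96, -77, 15, 0], [87, 120, -96, 19, 0]])

```text
time: 1.77
position: [0.5278, -0.1505, 0.1602]
tool_rot: [3.122, 0.354, -0.001]
ft_force: [0.6, -0.4, 0.5]
grip_width: 0.996
grip_force: 0.0
```

Request:
arm_command(motion=[[87, 0, 0, 0, -7], [87, 0, 0, 0, -14], [87, 0, 0, 0, -20], [87, 0, 0, 0, -26], [87, 0, 0, 0, -32]])

```text
time: 2.18
position: [0.527, -0.1516, 0.1601]
tool_rot: [-2.899, -1.208, 0.001]
ft_force: [-0.4, 0.4, 0.3]
grip_width: 1.002
grip_force: 0.0
```

Request:
arm_command(motion=[[87, 0, 0, 0, -7], [87, 0, 0, 0, -14], [87, 0, 0, 0, -20], [87, 0, 0, 0, -26], [87, 0, 0, 0, -32]])

```text
time: 2.6
position: [0.527, -0.1517, 0.1601]
tool_rot: [-2.454, -1.96, 0.001]
ft_force: [0.6, 0.6, -0.3]
grip_width: 0.999
grip_force: 0.0
```

Request:
arm_command(motion=[[87, 0, 0, 0, -7], [87, 0, 0, 0, -14], [87, 0, 0, 0, -20], [87, 0, 0, 0, -26], [87, 0, 0, 0, -32]])

```text
time: 3.02
position: [0.5269, -0.1518, 0.1601]
tool_rot: [-1.819, -2.561, 0.001]
ft_force: [0.3, -0.3, 0.7]
grip_width: 0.998
grip_force: 0.0
```

```bash
cat >> h.py <<'E'
def rel(yaw=None):
    """tool frame R, p"""
    from scipy.spatial.transform import Rotation as Ro
    s=get_state();return Ro.from_rotvec(s['tool_rot']).as_matrix(),s['position'],s
def go(x,y,z,yaw=None):
    R,p,s=rel();d=R.T@(np.array([x,y,z])-p)*1e3
    print('shift mm',d.round(1),'pos',p.round(4),'tool-x yaw',round(np.degrees(np.arctan2(R[1,0],R[0,0])),2),'f',s['ft_force'].round(1),'gw',round(87*s['grip_width'],1),'t',round(s['time'],2))
E
python3 - <<'E'
from h import *
np.set_printoptions(precision=1,suppress=True,linewidth=200)
R,p,s=rel();go(.5263,-.1491,.12)
for n in('side','top'):
    im,d=grab(n,n+'1');P=cloud(n,d);Q=((P-p)@R)*1e3;ok=(d>0)&(abs(Q[...,0])<40)&(abs(Q[...,1])<75)&(abs(Q[...,2])<20)
    q=Q[ok];print(n,len(q),'min',q.min(0),'max',q.max(0))
    for sg in(-1,1):
        f=q[(q[:,1]*sg>30)];print(sg,len(f),np.percentile(f,[3,50,97],axis=0) if len(f) else '')
im=cv2.imread('pics/side1.png');cv2.imwrite('pics/s1c.png',cv2.resize(im[80:220,270:430],None,fx=4,fy=4,interpolation=3))
E
```

```text
shift mm [ 2.7  0.3 40.1] pos [ 0.5 -0.2  0.2] tool-x yaw 109.23 f [ 0.3 -0.3  0.7] gw 86.9 t 3.02
side 59 min [ -5.9 -52.6 -19.3] max [12.9 55.3 12.7]
-1 31 [[ -3.2 -50.8 -18.3]
 [  8.3 -45.5  -5.3]
 [ 10.8 -41.7  10.8]]
1 28 [[  4.2  46.4 -18.1]
 [  7.6  49.5  -5. ]
 [ 11.   55.3  11.1]]
top 4 min [ 9.8 45.5 -6.1] max [12.4 52.2 12.2]
-1 0 
1 4 [[ 9.9 46.  -5.8]
 [11.4 50.1  2.5]
 [12.4 52.  11.8]]
```

View pics/s1c.png

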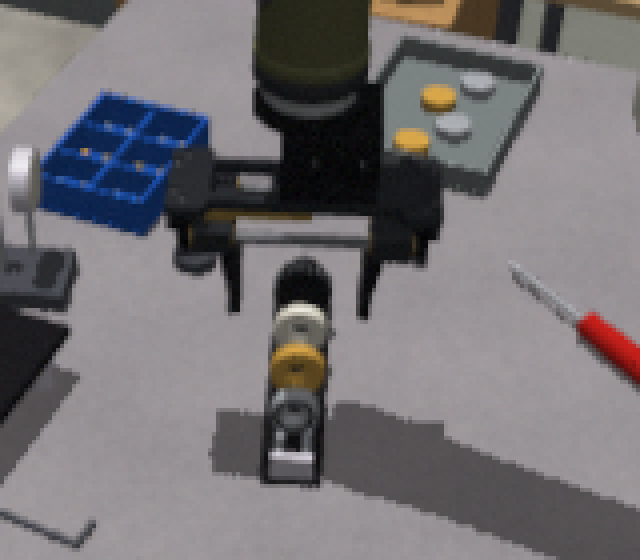

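The gripper hangs over the rack, with fingertips at crop (235,310) and (363,315). The bearing is at crop (293,410), and the fingers straddle the rack. Descending to grasp.

Request:
arm_command(motion=[[87, 3, -0.5, 25, 0], [87, 3, -0.5, 50, 0], [87, 3, -0.5, 75, 0], [87, 3, -0.5, 95, 0.5], [87, 3, -0.5, 105, 0.5]])

```text
time: 3.53
position: [0.5239, -0.1487, 0.0527]
tool_rot: [-1.838, -2.542, 0.002]
ft_force: [-0.2, -0.1, 0.0]
grip_width: 1.0
grip_force: 0.0
```

Request:
arm_command(motion=[[87, 0, 0, 9, 0], [87, 0, 0, 17, 0], [70, 0, 0, 17, 0], [55, 0, 0, 17, 0], [46, 0, 0, 17, 0]])

```text
time: 3.95
position: [0.5267, -0.1493, 0.0395]
tool_rot: [1.836, 2.547, 0.001]
ft_force: [-0.5, -0.6, 0.8]
grip_width: 0.852
grip_force: 0.0
```

Request:
arm_command(motion=[[44, 0, 0, 0, 0], [44, 0, 0, 0, 0], [44, 0, 0, 0, 0]])

```text
time: 4.2
position: [0.5262, -0.1493, 0.0391]
tool_rot: [1.836, 2.548, -0.0]
ft_force: [-0.4, -0.3, -0.0]
grip_width: 0.636
grip_force: 0.0
```

Run:
```python
from h import *
np.set_printoptions(precision=1,suppress=True,linewidth=200)
go(.5263,-.1491,.038);R,p,s=rel()
im,d=grab('side','side2');cv2.imwrite('pics/s2c.png',cv2.resize(im[100:220,290:410,::-1],None,fx=5,fy=5,interpolation=3))
```

```text
shift mm [0.2 0.1 1.1] pos [ 0.5 -0.1  0. ] tool-x yaw 108.43 f [-0.4 -0.3 -0. ] gw 55.3 t 4.2
```

View pics/s2c.png

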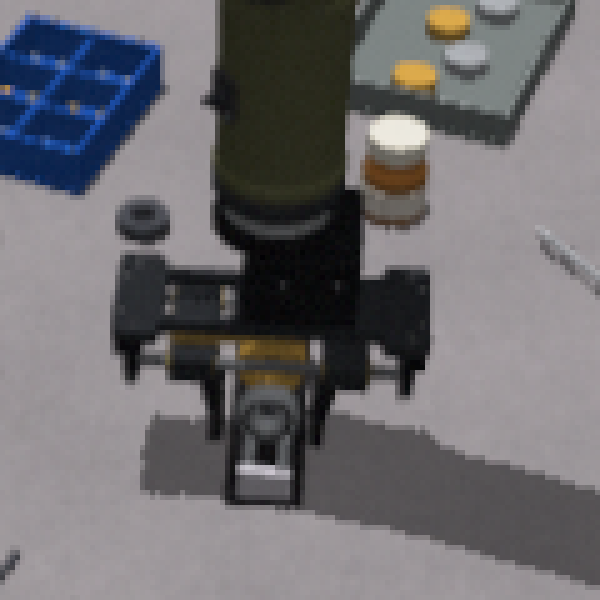

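The fingers at crop x=213 and 320 are centred on the bearing at (267,410). Now closing fully and lifting.

Request:
arm_command(motion=[[30, 0, 0, 0, 0], [30, 0, 0, 0, 0], [30, 0, 0, 0, 0], [30, 0, 0, 0, 0], [30, 0, 0, 0, 0]], newtons=20)

```text
time: 4.67
position: [0.5258, -0.1492, 0.0386]
tool_rot: [1.837, 2.549, -0.001]
ft_force: [-1.1, 0.6, 1.3]
grip_width: 0.443
grip_force: 20.0
```

Request:
arm_command(motion=[[30, 0, 0, -10, 0], [30, 0, 0, -30, 0], [30, 0, 0, -55, 0], [30, 0, 0, -68, 0], [30, 0, 0, -70, 0]])

```text
time: 5.08
position: [0.5281, -0.1495, 0.1118]
tool_rot: [1.833, 2.544, 0.002]
ft_force: [0.5, -0.1, -0.3]
grip_width: 0.444
grip_force: 20.0
```

Run:
```python
from h import *
np.set_printoptions(precision=1,suppress=True,linewidth=200)
go(.539,.065,.106)
```

```text
shift mm [200.1  78.2   5.4] pos [ 0.5 -0.1  0.1] tool-x yaw 108.44 f [ 0.5 -0.1 -0.3] gw 38.6 t 5.08
```

Request:
arm_command(motion=[[30, 0, 0, 0, 6], [30, 0, 0, 0, 11], [30, 0, 0, 0, 16], [30, 0, 0, 0, 16]])

```text
time: 5.42
position: [0.5253, -0.1491, 0.1077]
tool_rot: [-2.176, -2.265, 0.001]
ft_force: [-0.2, 0.7, -0.5]
grip_width: 0.442
grip_force: 20.0
```

Request:
arm_command(motion=[[30, 20, 2, 0, 0], [30, 50, 5, 0, 0], [30, 80, 9, 1, 0], [30, 110, 12, 1, 0], [30, 140, 15, 2, 0]])

```text
time: 5.83
position: [0.5346, -0.0074, 0.106]
tool_rot: [-2.171, -2.271, 0.001]
ft_force: [-0.0, -0.3, -1.8]
grip_width: 0.442
grip_force: 20.0
```

Request:
arm_command(motion=[[30, 30, 3, 1, 0], [30, 55, 5, 2, 0], [30, 70, 6, 2, 0], [30, 75, 7, 2, 0], [30, 75, 7, 2, 0]])

```text
time: 6.25
position: [0.5384, 0.0681, 0.1041]
tool_rot: [-2.168, -2.273, 0.0]
ft_force: [0.4, -0.3, -1.4]
grip_width: 0.444
grip_force: 20.0
```

Run:
```python
from h import *
np.set_printoptions(precision=1,suppress=True,linewidth=200)
go(.5395,.074,.105);R,p,s=rel()
o=[]
for n in('side','top'):
    im,d=grab(n,n+'3');P=cloud(n,d);ok=d>0
    Q=(P-p)@R*1e3; Q[...,2]*=-1  # along, across, up
    # rod ahead
    m=ok&(Q[...,2]>-12)&(Q[...,2]<25)&(abs(Q[...,1])<24)&(Q[...,0]>10)&(Q[...,0]<85)
    q=Q[m]
    for a in range(10,85,5):
        b=q[(q[:,0]>=a)&(q[:,0]<a+5)]
        if len(b)>2: print(n,a,'y',b[:,1].min(),b[:,1].max(),'ztop',b[:,2].max(),len(b))
    m=ok&(abs(Q[...,0])<14)&(abs(Q[...,1])<18.5)&(Q[...,2]>-20)&(Q[...,2]<30);b=Q[m]
    print('bearing',b.min(0),b.max(0),len(b))
    K=camera_params(n)
    o.append(cv2.resize(im[215:275,265:335,::-1] if n=='side' else im[160:220,240:310,::-1],(560,480),interpolation=3)[:, :400])
cv2.imwrite('pics/c3.png',np.hstack(o))
```

```text
shift mm [ 5.8  1.4 -0.9] pos [0.5 0.1 0.1] tool-x yaw 92.7 f [ 0.4 -0.3 -1.4] gw 38.6 t 6.25
side 30 y -3.3023340068773166 8.038130564788748 ztop 17.356396982628784 8
side 35 y -2.7284259470228385 11.52086123296504 ztop 18.083733685752954 9
side 40 y -3.4157855578890004 10.560107484068817 ztop 17.289846162999932 12
side 45 y -4.211666231445538 9.444143468275675 ztop 14.274888687391908 10
side 50 y -3.7172459340512387 7.508977621392091 ztop 16.043650214929997 8
side 55 y -3.1526661218280596 10.92782387869165 ztop 15.051375391187058 11
side 60 y -3.6095076843080065 8.835390916718476 ztop 15.10550177963325 9
side 65 y -3.555951184990633 9.895662823026557 ztop 16.522839148593157 10
side 70 y -2.8536527311718807 5.89788807435109 ztop 16.624405610348997 5
side 75 y -3.1842185405610426 15.765156572305008 ztop 21.17951888330534 8
side 80 y -10.518138724816781 16.950649238139906 ztop 24.878136196026787 20
bearing [ -7.3 -18.3 -13.6] [ 8.8 17.7 28.6] 125
top 65 y -3.8568449229920203 1.6456521361051686 ztop 14.400958565613873 4
top 70 y -3.6722327134473267 8.393853157266058 ztop 17.842053913309627 10
top 75 y -2.431190945806428 10.787750439821611 ztop 16.65293457369224 8
top 80 y -10.15907929466362 15.456948106574249 ztop 21.90104712498893 15Traceback (most recent call last):
  File "<stdin>", line 15, in <module>
    return umr_minimum(a, axis, None, out, keepdims, initial, where)
ValueError: zero-size array to reduction operation minimum which has no identity
```

Run:
```python
from h import *
np.set_printoptions(precision=2,suppress=True,linewidth=200)
R,p,s=rel();im=cv2.imread('pics/side3.png');d=np.load('pics/side3.npy')
c=camera_params('side');K=np.array(c['intrinsics']);Ti=np.linalg.inv(c['extrinsics'])
def pr(a,y,up):
    X=p+R@np.array([a,y,-up])/1e3;x=Ti[:3,:3]@X+Ti[:3,3];return (K@x/x[2])[:2]
for k in((7,0,5),(7,20,5),(7,-20,5),(7,0,25),(30,0,5),(30,0,13),(60,0,13),(30,3,13),(60,3,13),(0,28,-14),(0,-28,-14)): print(k,pr(*k))
x0,y0=265,195
o=cv2.resize(im[y0:y0+75,x0:x0+95],None,fx=8,fy=8,interpolation=cv2.INTER_CUBIC)
cv2.imwrite('pics/c3.png',o)
# fingers / bearing in depth
P=cloud('side',d);Q=(P-p)@R*1e3;Q[...,2]*=-1
for lo,hi in((-12,-4),(-4,4),(4,12),(12,20)):
    m=(d>0)&(abs(Q[...,0])<15)&(abs(Q[...,1])<45)&(Q[...,2]>lo)&(Q[...,2]<hi);b=Q[m]
    print(lo,len(b),np.sort(b[:,1])[[0,1,2,-3,-2,-1]] if len(b)>5 else '', np.median(b[:,0]) if len(b) else '')
```

```text
(7, 0, 5) [310.06 215.38]
(7, 20, 5) [303.21 213.41]
(7, -20, 5) [316.98 217.36]
(7, 0, 25) [309.83 210.36]
(30, 0, 5) [306.74 221.47]
(30, 0, 13) [306.63 219.49]
(60, 0, 13) [302.11 227.73]
(30, 3, 13) [305.58 219.18]
(60, 3, 13) [301.04 227.42]
(0, 28, -14) [301.84 215.47]
(0, -28, -14) [320.79 220.94]
-12 38 [-26.55 -26.5  -26.45  25.4   25.48  25.56] 8.707850684823336
-4 51 [-26.67 -26.55 -26.5   27.2   27.34  30.86] 7.926433762620911
4 36 [-26.85 -26.81 -26.5   26.5   29.45  29.73] 8.950113914371077
12 42 [-28.27 -27.8  -25.65  28.91  29.15  29.78] 9.062926228671323
```

View pics/c3.png

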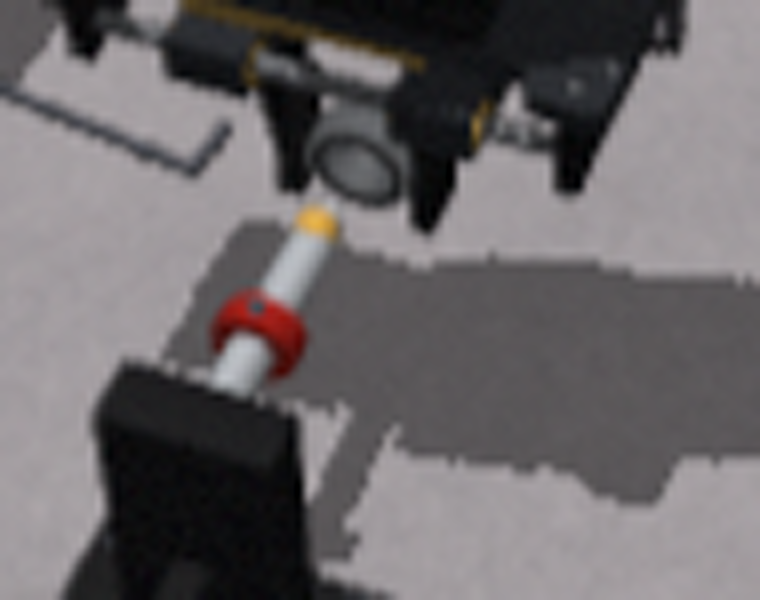

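The bearing face is at crop (357,168), and the rod runs (242,365)→(316,224). So the rod sits about 2.4 mm further along tool +y, with the tip about 22 mm ahead of the bearing face.

Request:
arm_command(motion=[[30, 2, 1, -0.5, 0], [30, 8, 2.4, -0.9, 0], [30, 14, 2.4, -0.9, 0], [30, 18, 2.4, -0.9, 0], [30, 18, 2.4, -0.9, 0]])

```text
time: 6.77
position: [0.5402, 0.0862, 0.1056]
tool_rot: [-2.172, -2.27, -0.001]
ft_force: [0.1, -1.2, -0.9]
grip_width: 0.446
grip_force: 20.0
```

Request:
arm_command(motion=[[30, 1, 0, 0, 0], [30, 2, 0, 0, 0], [30, 3, 0, 0, 0], [30, 4, 0, 0, 0], [30, 4, 0, 0, 0]])

```text
time: 7.18
position: [0.5401, 0.0889, 0.1054]
tool_rot: [-2.174, -2.268, 0.0]
ft_force: [-0.6, 0.2, -0.6]
grip_width: 0.445
grip_force: 20.0
```

Request:
arm_command(motion=[[30, 1, 0, 0, 0], [30, 2, 0, 0, 0], [30, 3, 0, 0, 0], [30, 3, 0, 0, 0]])

```text
time: 7.52
position: [0.54, 0.092, 0.1054]
tool_rot: [-2.173, -2.268, -0.0]
ft_force: [-0.0, 1.1, -0.7]
grip_width: 0.447
grip_force: 20.0
```

Request:
arm_command(motion=[[30, 1, 0, 0, 0], [30, 2, 0, 0, 0], [30, 3, 0, 0, 0], [30, 3, 0, 0, 0]])

```text
time: 7.85
position: [0.5398, 0.095, 0.1054]
tool_rot: [-2.173, -2.268, 0.0]
ft_force: [-0.1, 0.3, -0.9]
grip_width: 0.446
grip_force: 20.0
```

Request:
arm_command(motion=[[30, 0.5, 0, 0, 0], [30, 1, 0, 0, 0], [30, 1.5, 0, 0, 0], [30, 2, 0, 0, 0], [30, 2, 0, 0, 0]])

```text
time: 8.27
position: [0.5398, 0.0967, 0.1054]
tool_rot: [2.174, 2.268, -0.0]
ft_force: [-0.3, -0.2, 0.1]
grip_width: 0.447
grip_force: 20.0
```

Request:
arm_command(motion=[[30, 1, 0, 0, 0], [30, 2, 0, 0, 0], [30, 3, 0, 0, 0], [30, 3, 0, 0, 0]])

```text
time: 8.6
position: [0.5396, 0.1, 0.1054]
tool_rot: [-2.173, -2.268, 0.0]
ft_force: [-0.9, -1.0, -0.2]
grip_width: 0.444
grip_force: 20.0
```

Request:
arm_command(motion=[[30, 0.7, 0, 0, 0], [30, 1.4, 0, 0, 0], [30, 2.1, 0, 0, 0], [30, 2.8, 0, 0, 0]])

```text
time: 8.93
position: [0.5394, 0.1026, 0.1054]
tool_rot: [-2.173, -2.268, 0.001]
ft_force: [-1.7, -0.5, -0.1]
grip_width: 0.445
grip_force: 20.0
```

Request:
arm_command(motion=[[30, 0.7, 0, 0, 0], [30, 1.4, 0, 0, 0], [30, 2.1, 0, 0, 0], [30, 2.8, 0, 0, 0]])

```text
time: 9.27
position: [0.5394, 0.1054, 0.1054]
tool_rot: [2.174, 2.268, -0.0]
ft_force: [-1.1, -0.9, -0.2]
grip_width: 0.444
grip_force: 20.0
```

Request:
arm_command(motion=[[30, 0.5, -0.6, 0, 0], [30, 2, -0.6, 0, 0], [30, 3.5, -0.6, 0, 0], [30, 5, -0.6, 0, 0]])

```text
time: 9.6
position: [0.5389, 0.1105, 0.1055]
tool_rot: [2.174, 2.268, 0.001]
ft_force: [-1.1, -0.6, 0.4]
grip_width: 0.441
grip_force: 20.0
```

Request:
arm_command(motion=[[30, 1.2, 0, 0, 0], [30, 2.4, 0, 0, 0], [30, 3.6, 0, 0, 0], [30, 4.8, 0, 0, 0], [30, 6, 0, 0, 0]])

```text
time: 10.02
position: [0.5384, 0.1165, 0.1054]
tool_rot: [-2.174, -2.268, -0.0]
ft_force: [0.6, -0.3, -0.2]
grip_width: 0.444
grip_force: 20.0
```

Request:
arm_command(motion=[[30, 1.2, 0, 0, 0], [30, 2.4, 0, 0, 0], [30, 3.6, 0, 0, 0], [30, 4.8, 0, 0, 0], [30, 6, 0, 0, 0]])

```text
time: 10.43
position: [0.5381, 0.1224, 0.1054]
tool_rot: [-2.174, -2.268, 0.0]
ft_force: [-0.4, 0.0, -1.3]
grip_width: 0.448
grip_force: 20.0
```

Request:
arm_command(motion=[[30, 1.2, 0, 0, 0], [30, 2.4, 0, 0, 0], [30, 3.6, 0, 0, 0], [30, 4.8, 0, 0, 0], [30, 6, 0, 0, 0]])

```text
time: 10.85
position: [0.5379, 0.1284, 0.1054]
tool_rot: [2.174, 2.268, -0.0]
ft_force: [-0.2, -0.5, -0.2]
grip_width: 0.445
grip_force: 20.0
```

Request:
arm_command(motion=[[30, 0.8, 0, 0, 0], [30, 1.6, 0, 0, 0], [30, 2.4, 0, 0, 0], [30, 3.2, 0, 0, 0], [30, 4, 0, 0, 0]])

```text
time: 11.27
position: [0.5377, 0.1323, 0.1054]
tool_rot: [2.174, 2.268, -0.0]
ft_force: [-0.3, 0.3, -0.9]
grip_width: 0.445
grip_force: 20.0
```

Request:
arm_command(motion=[[30, 0.4, 0, 0, 0], [30, 0.8, 0, 0, 0], [30, 1.2, 0, 0, 0], [30, 1.6, 0, 0, 0], [30, 2, 0, 0, 0]])

```text
time: 11.68
position: [0.5376, 0.1342, 0.1054]
tool_rot: [2.174, 2.268, -0.0]
ft_force: [0.7, -0.3, -1.2]
grip_width: 0.449
grip_force: 20.0
```

Free so far. Feeling forward in 1 to 2 mm calls.

Request:
arm_command(motion=[[30, 0.4, 0, 0, 0], [30, 0.8, 0, 0, 0], [30, 1.2, 0, 0, 0], [30, 1.6, 0, 0, 0], [30, 2, 0, 0, 0]])

```text
time: 12.1
position: [0.5376, 0.1363, 0.1054]
tool_rot: [2.174, 2.268, -0.0]
ft_force: [-0.4, -0.7, -1.5]
grip_width: 0.448
grip_force: 20.0
```

Request:
arm_command(motion=[[30, 0.3, 0, 0, 0], [30, 0.6, 0, 0, 0], [30, 0.9, 0, 0, 0], [30, 1.2, 0, 0, 0], [30, 1.2, 0, 0, 0]])

```text
time: 12.52
position: [0.5375, 0.1375, 0.1054]
tool_rot: [2.174, 2.268, -0.0]
ft_force: [-0.3, -0.0, -1.1]
grip_width: 0.443
grip_force: 20.0
```

Request:
arm_command(motion=[[30, 0.3, 0, 0, 0], [30, 0.6, 0, 0, 0], [30, 0.9, 0, 0, 0], [30, 0.9, 0, 0, 0]])

```text
time: 12.85
position: [0.5375, 0.1384, 0.1054]
tool_rot: [2.174, 2.268, -0.0]
ft_force: [0.1, 0.4, -1.4]
grip_width: 0.446
grip_force: 20.0
```

Request:
arm_command(motion=[[30, 0.3, 0, 0, 0], [30, 0.6, 0, 0, 0], [30, 0.8, 0, 0, 0], [30, 0.8, 0, 0, 0]])

```text
time: 13.18
position: [0.5374, 0.1392, 0.1054]
tool_rot: [2.174, 2.268, -0.0]
ft_force: [0.1, 0.3, -2.1]
grip_width: 0.443
grip_force: 20.0
```

Request:
arm_command(motion=[[30, 0.3, 0, 0, 0], [30, 0.6, 0, 0, 0], [30, 0.6, 0, 0, 0]])

```text
time: 13.43
position: [0.5374, 0.1397, 0.1054]
tool_rot: [2.174, 2.268, -0.0]
ft_force: [-0.1, -0.0, -1.0]
grip_width: 0.444
grip_force: 20.0
```

Request:
arm_command(motion=[[30, 0.3, 0, 0, 0], [30, 0.6, 0, 0, 0], [30, 0.6, 0, 0, 0]])

```text
time: 13.68
position: [0.5374, 0.1398, 0.1054]
tool_rot: [2.174, 2.267, -0.001]
ft_force: [-0.4, -2.1, -0.1]
grip_width: 0.443
grip_force: 20.0
```

Request:
arm_command(motion=[[30, 0.3, 0, 0, 0], [30, 0.6, 0, 0, 0], [30, 0.6, 0, 0, 0]])

```text
time: 13.93
position: [0.5374, 0.1398, 0.1054]
tool_rot: [2.174, 2.267, -0.002]
ft_force: [-1.3, -5.3, 1.8]
grip_width: 0.445
grip_force: 20.0
```

Contact at y=0.1398, so the collar's outer face is at about 0.1468. A touch more, then release.

Request:
arm_command(motion=[[30, 0.2, 0, 0, 0], [30, 0.2, 0, 0, 0], [30, 0.2, 0, 0, 0]])

```text
time: 14.18
position: [0.5374, 0.1398, 0.1054]
tool_rot: [2.174, 2.266, -0.002]
ft_force: [-0.2, -5.7, 1.3]
grip_width: 0.446
grip_force: 20.0
```

Request:
arm_command(motion=[[46, 0, 0, 0, 0], [60, -0.6, 0, 0, 0], [70, -0.6, 0, 0, 0], [70, -0.6, 0, 0, 0], [70, -0.6, 0, 0, 0]])

```text
time: 14.6
position: [0.5374, 0.1412, 0.1055]
tool_rot: [-2.173, -2.269, -0.001]
ft_force: [1.2, -0.5, 0.4]
grip_width: 0.732
grip_force: 0.0
```

Request:
arm_command(motion=[[70, 0, 0, -5, 0], [70, 0, 0, -20, 0], [70, 0, 0, -40, 0], [70, 0, 0, -55, 0], [70, 0, 0, -60, 0]])

```text
time: 15.02
position: [0.5388, 0.1414, 0.1682]
tool_rot: [2.172, 2.267, 0.005]
ft_force: [-0.2, 1.5, 0.6]
grip_width: 0.801
grip_force: 0.0
```

Run:
```python
from h import *
np.set_printoptions(precision=1,suppress=True,linewidth=200)
go(.5409,-.192,.13)
im,d=grab('side','side4');im2,d2=grab('top','top4')
a=cv2.resize(im[185:265,255:335,::-1],(400,400),interpolation=3)
cv2.imwrite('pics/c4.png',a)
```

```text
shift mm [-333.2  -12.3   37.9] pos [0.5 0.1 0.2] tool-x yaw 92.45 f [-0.2  1.5  0.6] gw 69.7 t 15.02
```

Request:
arm_command(motion=[[87, -15, -1, 0, 0], [87, -45, -2, 0, 0], [87, -80, -3, 0, 0], [87, -115, -4, 0, 0], [87, -150, -5, 0, 0]])

```text
time: 15.53
position: [0.5378, -0.011, 0.1642]
tool_rot: [-2.172, -2.268, 0.002]
ft_force: [-0.4, 1.2, -0.1]
grip_width: 0.985
grip_force: 0.0
```

Request:
arm_command(motion=[[87, -35, -2, 0, 0], [87, -70, -4, 0, 0], [87, -105, -5, 0, 0], [87, -135, -6, 0, 0], [87, -165, -7, 0, 0]])

```text
time: 15.95
position: [0.5377, -0.1766, 0.1641]
tool_rot: [-2.174, -2.266, 0.002]
ft_force: [1.2, -0.3, 0.3]
grip_width: 0.999
grip_force: 0.0
```

Request:
arm_command(motion=[[87, -10, 0, 0, -3], [87, -15, 0, 0, -8], [87, -17, 0, 0, -13], [87, -17, 0, 0, -16.5], [87, -17, 0, 0, -16.5]])

```text
time: 16.37
position: [0.5387, -0.1918, 0.164]
tool_rot: [-1.823, -2.556, 0.0]
ft_force: [-0.5, 0.0, -0.3]
grip_width: 0.995
grip_force: 0.0
```

Run:
```python
from h import *
np.set_printoptions(precision=1,suppress=True,linewidth=200)
go(.5405,-.192,.042)
```

```text
shift mm [ -1.    1.9 121.9] pos [ 0.5 -0.2  0.2] tool-x yaw 108.99 f [-0.5  0.  -0.3] gw 86.6 t 16.37
```

View pics/c4.png

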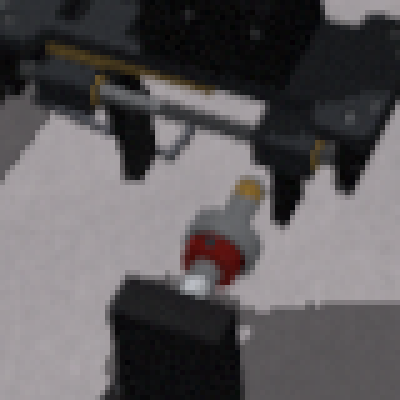

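The bearing (crop 222,230) sits flush against the red collar (213,258). Next, the brass ring.

Request:
arm_command(motion=[[87, -1, 2, 25, 0], [87, -1, 2, 55, 0], [87, -1, 2, 85, 0], [87, -1, 2, 105, 0], [75, -1, 2, 115, 0]])

```text
time: 16.78
position: [0.5391, -0.1909, 0.0465]
tool_rot: [-1.824, -2.551, 0.002]
ft_force: [0.1, 0.4, -0.3]
grip_width: 0.977
grip_force: 0.0
```

Request:
arm_command(motion=[[65, 0, 0, 5, 0], [55, 0, 0, 7, 0], [35, 0, 0, 7, 0], [35, 0, 0, 7, 0], [35, 0, 0, 7, 0]])

```text
time: 17.2
position: [0.5427, -0.1923, 0.0448]
tool_rot: [1.825, 2.554, 0.0]
ft_force: [-0.0, 0.3, -0.3]
grip_width: 0.63
grip_force: 0.0
```

Request:
arm_command(motion=[[35, 0, 0, 0, 0], [35, 0, 0, 0, 0], [35, 0, 0, 0, 0]])

```text
time: 17.45
position: [0.5411, -0.1929, 0.0443]
tool_rot: [-1.827, -2.556, 0.003]
ft_force: [-3.7, -1.6, 5.4]
grip_width: 0.512
grip_force: 20.0
```

Request:
arm_command(motion=[[35, 0, 0, 0, 0], [35, 0, 0, 0, 0], [35, 0, 0, 0, 0]])

```text
time: 17.7
position: [0.5411, -0.1929, 0.0443]
tool_rot: [-1.827, -2.556, 0.003]
ft_force: [-4.2, -0.5, 5.6]
grip_width: 0.514
grip_force: 20.0
```

Contact was made off-centre before the arm settled, so I'll re-grip.

Request:
arm_command(motion=[[56, 0, -1, 0, 0], [56, 0, -1, 0, 0], [56, 0, -1, 0, 0], [56, 0, -1, 0, 0]])

```text
time: 18.03
position: [0.541, -0.1921, 0.0435]
tool_rot: [1.825, 2.556, 0.001]
ft_force: [-0.1, -0.6, -0.7]
grip_width: 0.638
grip_force: 0.0
```

Run:
```python
from h import *
np.set_printoptions(precision=1,suppress=True,linewidth=200)
go(.5405,-.192,.042)
```

```text
shift mm [ 0.3 -0.5  1.5] pos [ 0.5 -0.2  0. ] tool-x yaw 108.95 f [-0.1 -0.6 -0.7] gw 55.5 t 18.03
```

Request:
arm_command(motion=[[56, 0, -0.5, 1.5, 0], [56, 0, -0.5, 1.5, 0], [35, 0, -0.5, 1.5, 0], [35, 0, -0.5, 1.5, 0], [35, 0, -0.5, 1.5, 0]])

```text
time: 18.45
position: [0.5403, -0.1924, 0.0419]
tool_rot: [1.826, 2.557, 0.0]
ft_force: [-0.2, 0.3, -0.0]
grip_width: 0.511
grip_force: 19.9
```

Request:
arm_command(motion=[[35, 0, 0, 0, 0], [35, 0, 0, 0, 0], [35, 0, 0, 0, 0]])

```text
time: 18.7
position: [0.5403, -0.1924, 0.0419]
tool_rot: [-1.826, -2.557, 0.0]
ft_force: [0.3, 0.6, -0.9]
grip_width: 0.508
grip_force: 20.0
```

Request:
arm_command(motion=[[35, 0, 0, -8, 0], [35, 0, 0, -28, 0], [35, 0, 0, -55, 0], [35, 0, 0, -72, 0], [35, 0, 0, -75, 0]])

```text
time: 19.12
position: [0.5426, -0.193, 0.1209]
tool_rot: [1.822, 2.552, 0.002]
ft_force: [0.6, 0.0, -1.3]
grip_width: 0.514
grip_force: 20.0
```

Request:
arm_command(motion=[[35, 0, 0, 0, 5], [35, 0, 0, 0, 10], [35, 0, 0, 0, 14], [35, 0, 0, 0, 16.3], [35, 0, 0, 0, 16.3]])

```text
time: 19.53
position: [0.5396, -0.1923, 0.1161]
tool_rot: [-2.17, -2.27, 0.001]
ft_force: [0.5, 0.7, -1.8]
grip_width: 0.512
grip_force: 20.0
```

Request:
arm_command(motion=[[35, 15, 1, 2, 0], [35, 45, 2, 4, 0], [35, 80, 3, 6, 0], [35, 115, 5, 8, 0], [35, 150, 7, 10, 0]])

```text
time: 19.95
position: [0.5397, -0.041, 0.1063]
tool_rot: [-2.169, -2.272, 0.001]
ft_force: [0.2, 0.3, -2.2]
grip_width: 0.513
grip_force: 20.0
```

Request:
arm_command(motion=[[35, 30, 1, 1, 0], [35, 60, 2, 1, 0], [35, 85, 4, 1, 0], [35, 105, 5, 1, 0], [35, 114, 5, 1, 0]])

```text
time: 20.37
position: [0.5394, 0.0757, 0.1057]
tool_rot: [-2.162, -2.277, -0.001]
ft_force: [0.9, 0.9, -1.9]
grip_width: 0.516
grip_force: 20.0
```

Request:
arm_command(motion=[[35, 0, 0, 0, 0], [35, 0, 0, 0, 0], [35, 0, 0, 0, 0]])

```text
time: 20.62
position: [0.5402, 0.0696, 0.1055]
tool_rot: [2.172, 2.27, -0.002]
ft_force: [0.2, -0.2, -1.5]
grip_width: 0.515
grip_force: 20.0
```

Run:
```python
from h import *
np.set_printoptions(precision=1,suppress=True,linewidth=200)
go(.5400,.082,.1054)
```

```text
shift mm [12.4  0.4  0.1] pos [0.5 0.1 0.1] tool-x yaw 92.53 f [ 0.2 -0.2 -1.5] gw 44.8 t 20.62
```

Request:
arm_command(motion=[[35, 3, 0.2, 0, 0], [35, 8, 0.2, 0, 0], [35, 13, 0.2, 0, 0], [35, 17, 0.2, 0, 0], [35, 17, 0.2, 0, 0]])

```text
time: 21.03
position: [0.5394, 0.0902, 0.106]
tool_rot: [-2.168, -2.273, -0.001]
ft_force: [0.2, -0.0, -1.5]
grip_width: 0.512
grip_force: 20.0
```

Request:
arm_command(motion=[[35, 1, 0, 0, 0], [35, 2, 0, 0, 0], [35, 3, 0, 0, 0], [35, 4, 0, 0, 0]])

```text
time: 21.37
position: [0.5394, 0.0927, 0.1059]
tool_rot: [2.17, 2.272, -0.0]
ft_force: [-0.5, 0.1, -2.3]
grip_width: 0.514
grip_force: 20.0
```

Request:
arm_command(motion=[[35, 0.8, 0, 0, 0], [35, 1.6, 0, 0, 0], [35, 2.4, 0, 0, 0], [35, 3.2, 0, 0, 0]])

```text
time: 21.7
position: [0.5392, 0.096, 0.1059]
tool_rot: [2.17, 2.272, -0.0]
ft_force: [0.3, -0.8, -1.7]
grip_width: 0.509
grip_force: 20.0
```

Request:
arm_command(motion=[[35, 0.8, 0, 0, 0], [35, 1.6, 0, 0, 0], [35, 2.4, 0, 0, 0], [35, 3.2, 0, 0, 0]])

```text
time: 22.03
position: [0.5391, 0.099, 0.1059]
tool_rot: [2.17, 2.272, -0.001]
ft_force: [0.2, -0.5, -0.7]
grip_width: 0.511
grip_force: 20.0
```

Request:
arm_command(motion=[[35, 0.8, 0, 0, 0], [35, 1.6, 0, 0, 0], [35, 2.4, 0, 0, 0], [35, 3.2, 0, 0, 0], [35, 4, 0, 0, 0]])

```text
time: 22.45
position: [0.5389, 0.1033, 0.106]
tool_rot: [2.17, 2.272, -0.0]
ft_force: [-0.5, -0.2, -0.7]
grip_width: 0.512
grip_force: 19.9
```

Request:
arm_command(motion=[[35, 1, 0, 0, 0], [35, 2, 0, 0, 0], [35, 3, 0, 0, 0], [35, 4, 0, 0, 0], [35, 5, 0, 0, 0]])

```text
time: 22.87
position: [0.5387, 0.1083, 0.1059]
tool_rot: [2.17, 2.272, -0.0]
ft_force: [-0.4, -0.2, -0.8]
grip_width: 0.513
grip_force: 19.9
```

Request:
arm_command(motion=[[35, 1.2, 0, 0, 0], [35, 2.4, 0, 0, 0], [35, 3.6, 0, 0, 0], [35, 4.8, 0, 0, 0], [35, 6, 0, 0, 0]])

```text
time: 23.28
position: [0.5384, 0.1143, 0.1059]
tool_rot: [-2.17, -2.272, 0.0]
ft_force: [0.2, -0.3, -1.1]
grip_width: 0.511
grip_force: 19.9
```

Request:
arm_command(motion=[[35, 1, 0, 0, 0], [35, 2, 0, 0, 0], [35, 3, 0, 0, 0], [35, 4, 0, 0, 0]])

```text
time: 23.62
position: [0.5382, 0.1183, 0.1059]
tool_rot: [-2.17, -2.272, -0.0]
ft_force: [0.5, -0.5, -1.3]
grip_width: 0.511
grip_force: 20.0
```

Request:
arm_command(motion=[[35, 0.6, 0, 0, 0], [35, 1.2, 0, 0, 0], [35, 1.8, 0, 0, 0], [35, 2.4, 0, 0, 0], [35, 2.4, 0, 0, 0]])

```text
time: 24.03
position: [0.538, 0.1207, 0.1059]
tool_rot: [-2.169, -2.272, 0.0]
ft_force: [1.3, 0.3, -1.7]
grip_width: 0.511
grip_force: 20.0
```

Request:
arm_command(motion=[[35, 0.3, 0, 0, 0], [35, 0.6, 0, 0, 0], [35, 0.9, 0, 0, 0], [35, 1.2, 0, 0, 0]])

```text
time: 24.37
position: [0.5381, 0.1218, 0.1059]
tool_rot: [2.17, 2.272, -0.0]
ft_force: [-0.2, 0.2, -1.2]
grip_width: 0.513
grip_force: 20.0
```

Request:
arm_command(motion=[[35, 0.3, 0, 0, 0], [35, 0.6, 0, 0, 0], [35, 0.9, 0, 0, 0], [35, 0.9, 0, 0, 0]])

```text
time: 24.7
position: [0.538, 0.1228, 0.1059]
tool_rot: [2.17, 2.272, 0.0]
ft_force: [-1.5, 0.9, -1.5]
grip_width: 0.514
grip_force: 20.0
```

Request:
arm_command(motion=[[35, 0.3, 0, 0, 0], [35, 0.6, 0, 0, 0], [35, 0.6, 0, 0, 0]])

```text
time: 24.95
position: [0.538, 0.1233, 0.1059]
tool_rot: [2.17, 2.272, 0.0]
ft_force: [-0.4, -0.2, -1.2]
grip_width: 0.512
grip_force: 20.0
```

Request:
arm_command(motion=[[35, 0.3, 0, 0, 0], [35, 0.6, 0, 0, 0], [35, 0.8, 0, 0, 0], [35, 0.8, 0, 0, 0]])

```text
time: 25.28
position: [0.5379, 0.1241, 0.1059]
tool_rot: [2.17, 2.272, -0.0]
ft_force: [1.0, 0.2, -1.2]
grip_width: 0.509
grip_force: 20.0
```

Request:
arm_command(motion=[[35, 0.3, 0, 0, 0], [35, 0.6, 0, 0, 0], [35, 0.6, 0, 0, 0]])

```text
time: 25.53
position: [0.5379, 0.1247, 0.1059]
tool_rot: [2.17, 2.272, -0.0]
ft_force: [0.1, -0.3, -1.7]
grip_width: 0.508
grip_force: 20.0
```

Request:
arm_command(motion=[[35, 0.3, 0, 0, 0], [35, 0.6, 0, 0, 0], [35, 0.8, 0, 0, 0], [35, 0.8, 0, 0, 0]])

```text
time: 25.87
position: [0.5379, 0.1255, 0.1059]
tool_rot: [2.17, 2.272, -0.0]
ft_force: [0.2, -0.3, -1.5]
grip_width: 0.511
grip_force: 20.0
```

Request:
arm_command(motion=[[35, 0.3, 0, 0, 0], [35, 0.6, 0, 0, 0], [35, 0.6, 0, 0, 0]])

```text
time: 26.12
position: [0.5379, 0.126, 0.1059]
tool_rot: [2.17, 2.272, -0.0]
ft_force: [0.5, -0.6, -1.8]
grip_width: 0.51
grip_force: 20.0
```

Request:
arm_command(motion=[[35, 0.3, 0, 0, 0], [35, 0.6, 0, 0, 0], [35, 0.8, 0, 0, 0], [35, 0.8, 0, 0, 0]])

```text
time: 26.45
position: [0.5379, 0.1261, 0.1059]
tool_rot: [2.17, 2.271, -0.001]
ft_force: [0.0, -3.1, -1.0]
grip_width: 0.508
grip_force: 20.0
```

Request:
arm_command(motion=[[35, 0.3, 0, 0, 0], [35, 0.6, 0, 0, 0], [35, 0.6, 0, 0, 0]])

```text
time: 26.7
position: [0.5379, 0.1261, 0.1059]
tool_rot: [2.17, 2.27, -0.002]
ft_force: [-0.5, -5.3, -0.3]
grip_width: 0.515
grip_force: 19.9
```

Request:
arm_command(motion=[[35, 0.2, 0, 0, 0], [35, 0.2, 0, 0, 0], [35, 0.2, 0, 0, 0]])

```text
time: 26.95
position: [0.5379, 0.1261, 0.1059]
tool_rot: [2.17, 2.27, -0.003]
ft_force: [-0.3, -5.0, 0.1]
grip_width: 0.514
grip_force: 19.9
```

Request:
arm_command(motion=[[52, 0, 0, 0, 0], [65, -0.8, 0, 0, 0], [75, -0.8, 0, 0, 0], [75, -0.8, 0, 0, 0], [75, -0.8, 0, 0, 0]])

```text
time: 27.37
position: [0.5378, 0.1276, 0.1061]
tool_rot: [-2.169, -2.273, -0.001]
ft_force: [0.0, 0.3, -0.6]
grip_width: 0.798
grip_force: 0.0
```

Request:
arm_command(motion=[[75, 0, 0, -5, 0], [75, 0, 0, -20, 0], [75, 0, 0, -40, 0], [75, 0, 0, -55, 0], [75, 0, 0, -60, 0]])

```text
time: 27.78
position: [0.5392, 0.1277, 0.1687]
tool_rot: [2.168, 2.271, 0.005]
ft_force: [0.9, 1.0, 0.9]
grip_width: 0.861
grip_force: 0.0
```

Request:
arm_command(motion=[[87, -15, 1, 0, 0], [87, -45, 3, 0, 0], [87, -80, 5, 0, 0], [87, -115, 6, 0, 0], [87, -150, 7, 0, 0]])

```text
time: 28.2
position: [0.5515, -0.0239, 0.1657]
tool_rot: [2.169, 2.273, -0.0]
ft_force: [0.4, 0.3, -0.2]
grip_width: 0.994
grip_force: 0.0
```

Request:
arm_command(motion=[[87, -35, 1, 0, 0], [87, -70, 2, 0, 0], [87, -105, 3, 0, 0], [87, -140, 4, 0, 0], [87, -165, 5, 0, 0]])

```text
time: 28.62
position: [0.5636, -0.1914, 0.1654]
tool_rot: [2.173, 2.268, -0.002]
ft_force: [0.2, -0.3, -0.5]
grip_width: 0.997
grip_force: 0.0
```

Request:
arm_command(motion=[[87, -30, 1, 0, -3], [87, -60, 3, 0, -8], [87, -85, 4, 0, -13], [87, -98, 5, 0, -16], [87, -101, 5, 0, -16]])

```text
time: 29.03
position: [0.5729, -0.292, 0.1649]
tool_rot: [-1.837, -2.548, 0.002]
ft_force: [-1.9, 0.4, -0.1]
grip_width: 0.999
grip_force: 0.0
```

Request:
arm_command(motion=[[87, 0, 0, 0, 0], [87, 0, 0, 0, 0], [87, 0, 0, 0, 0]])

```text
time: 29.28
position: [0.5743, -0.2856, 0.166]
tool_rot: [-1.83, -2.553, -0.001]
ft_force: [0.3, -0.3, -0.0]
grip_width: 1.0
grip_force: 0.0
```

Run:
```python
from h import *
np.set_printoptions(precision=1,suppress=True,linewidth=200)
go(.5734,-.2878,.044)
im,d=grab('side','side5')
a=cv2.resize(im[185:265,255:335,::-1],(400,400),interpolation=3);b=cv2.resize(im[80:180,300:400,::-1],(400,400),interpolation=3)
cv2.imwrite('pics/c5.png',np.hstack([a,b]))
R,p,s=rel();P=cloud('side',d);Q=(P-p)@R*1e3;Q[...,2]*=-1
Qc=Q[...,2]+p[2]*1e3
m=(d>0)&(Qc>60)&(Qc<78)&(abs(Q[...,1])<30)&(Q[...,0]>-45)&(Q[...,0]<90)
for a in range(-45,90,3):
    k=m&(Q[...,0]>=a)&(Q[...,0]<a+3)
    if k.any():print(a,k.sum(),round(Qc[k].max()),Q[k][:,1].min().round(),Q[k][:,1].max().round(),end='; ')
```

```text
shift mm [ -1.8  -1.6 122. ] pos [ 0.6 -0.3  0.2] tool-x yaw 108.74 f [ 0.3 -0.3 -0. ] gw 87.0 t 29.28
-33 2 62 -6.0 1.0; -30 2 64 -3.0 4.0; -15 4 72 -17.0 11.0; -12 8 74 -17.0 21.0; -9 7 76 -21.0 17.0; -6 5 73 -17.0 20.0; -3 9 76 -21.0 10.0; 0 21 75 -18.0 20.0; 3 14 73 -21.0 16.0; 39 4 70 -16.0 11.0; 42 5 69 -19.0 5.0; 45 9 72 -16.0 18.0; 48 7 70 -13.0 14.0; 51 16 72 -19.0 17.0; 54 6 70 -9.0 14.0;
```

View pics/c5.png

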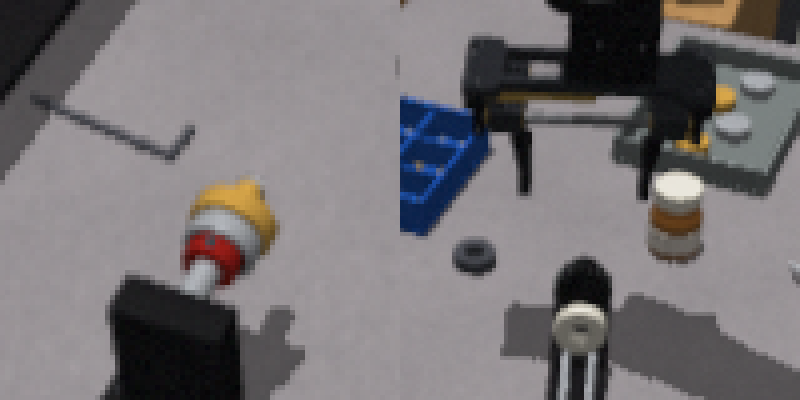

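The stack is collar (213,258), bearing and brass, touching with no gaps. The cap is at right crop (583,290), under the gripper and in line with the fingers. Going down to it.

Request:
arm_command(motion=[[87, -4, -1, 25, 0], [87, -4, -1, 55, 0], [87, -4, -1, 85, 0], [87, -4, -1, 108, 0], [87, -4, -1, 118, 0]])

```text
time: 29.75
position: [0.5723, -0.2898, 0.0445]
tool_rot: [-1.828, -2.549, 0.001]
ft_force: [-1.4, -0.1, 0.2]
grip_width: 0.999
grip_force: 0.0
```

Request:
arm_command(motion=[[65, 0, 0, 4, 0], [62, 0, 0, 4, 0], [60, 0, 0, 4, 0], [58, 0, 0, 4, 0], [58, 0, 0, 4, 0]])

```text
time: 30.17
position: [0.5754, -0.2925, 0.0457]
tool_rot: [1.831, 2.549, 0.0]
ft_force: [1.3, 0.8, -0.0]
grip_width: 0.719
grip_force: 0.0
```

Run:
```python
from h import *
np.set_printoptions(precision=1,suppress=True,linewidth=200)
go(.5730,-.2895,.044)
```

```text
shift mm [ 3.6 -1.3  1.7] pos [ 0.6 -0.3  0. ] tool-x yaw 108.64 f [ 1.3  0.8 -0. ] gw 62.5 t 30.17
```

Request:
arm_command(motion=[[60, 0, -1, 1, 0], [60, 0, -1, 1, 0], [60, 0, -1, 1, 0], [60, 0, -1, 1, 0]])

```text
time: 30.5
position: [0.5733, -0.2925, 0.0431]
tool_rot: [1.832, 2.552, -0.0]
ft_force: [0.8, 0.2, 0.1]
grip_width: 0.693
grip_force: 0.0
```

Run:
```python
from h import *
np.set_printoptions(precision=1,suppress=True,linewidth=200)
go(.5735,-.2894,.0438)
```

```text
shift mm [ 2.9  1.2 -0.7] pos [ 0.6 -0.3  0. ] tool-x yaw 108.63 f [0.8 0.2 0.1] gw 60.3 t 30.5
```

Request:
arm_command(motion=[[60, 2.5, 0.6, -0.6, 0], [60, 2.5, 0.6, -0.6, 0], [60, 2.5, 0.6, -0.6, 0], [60, 2.5, 0.6, -0.6, 0]])

```text
time: 30.83
position: [0.5731, -0.2897, 0.0435]
tool_rot: [1.832, 2.552, -0.0]
ft_force: [-0.2, 0.4, -0.5]
grip_width: 0.691
grip_force: 0.0
```

Request:
arm_command(motion=[[40, 0, 0, 0, 0], [40, 0, 0, 0, 0], [40, 0, 0, 0, 0], [40, 0, 0, 0, 0], [40, 0, 0, 0, 0]])

```text
time: 31.25
position: [0.573, -0.2899, 0.0435]
tool_rot: [-1.832, -2.552, 0.0]
ft_force: [-1.1, -0.4, -0.7]
grip_width: 0.56
grip_force: 20.0
```

Request:
arm_command(motion=[[40, 0, 0, -8, 0], [40, 0, 0, -28, 0], [40, 0, 0, -55, 0], [40, 0, 0, -72, 0], [40, 0, 0, -75, 0]])

```text
time: 31.67
position: [0.5755, -0.2904, 0.123]
tool_rot: [1.828, 2.547, 0.001]
ft_force: [0.8, 0.6, 0.0]
grip_width: 0.556
grip_force: 20.0
```

Request:
arm_command(motion=[[40, 0, 0, 0, 5], [40, 0, 0, 0, 10], [40, 0, 0, 0, 14], [40, 0, 0, 0, 16.1], [40, 0, 0, 0, 16.1]])

```text
time: 32.08
position: [0.5726, -0.2895, 0.1177]
tool_rot: [-2.172, -2.268, 0.001]
ft_force: [0.2, -0.2, -0.7]
grip_width: 0.555
grip_force: 20.0
```

Request:
arm_command(motion=[[40, 15, -1, 0, 0], [40, 45, -2, 0, 0], [40, 80, -4, 0, 0], [40, 115, -5, 0, 0], [40, 150, -7, 0, 0]])

```text
time: 32.5
position: [0.5586, -0.1374, 0.1181]
tool_rot: [-2.169, -2.271, -0.0]
ft_force: [1.3, -0.3, -1.2]
grip_width: 0.556
grip_force: 20.0
```

Request:
arm_command(motion=[[40, 33, -2, 3, 0], [40, 65, -3, 6, 0], [40, 95, -4, 9, 0], [40, 125, -5, 12, 0], [40, 150, -7, 13, 0]])

```text
time: 32.92
position: [0.5443, 0.0131, 0.1049]
tool_rot: [-2.167, -2.273, 0.0]
ft_force: [0.6, 0.5, -0.8]
grip_width: 0.554
grip_force: 20.0
```

Request:
arm_command(motion=[[40, 20, -1, 0, 0], [40, 40, -2, 0, 0], [40, 55, -3, 0, 0], [40, 58, -3, 0, 0]])

```text
time: 33.25
position: [0.5386, 0.0719, 0.1054]
tool_rot: [-2.163, -2.276, -0.001]
ft_force: [-0.4, 1.1, -0.3]
grip_width: 0.556
grip_force: 20.0
```

Request:
arm_command(motion=[[40, 0, 0, 0, 0], [40, 0, 0, 0, 0], [40, 0, 0, 0, 0]])

```text
time: 33.5
position: [0.5403, 0.0656, 0.1053]
tool_rot: [2.173, 2.268, -0.001]
ft_force: [0.1, -0.7, -1.0]
grip_width: 0.562
grip_force: 20.0
```

Run:
```python
from h import *
np.set_printoptions(precision=1,suppress=True,linewidth=200)
go(.5398,.081,.1053)
im,d=grab('side','side6')
cv2.imwrite('pics/c6.png',cv2.resize(im[180:260,255:345,::-1],(720,560+20),interpolation=3))
```

```text
shift mm [15.4  0.2  0. ] pos [0.5 0.1 0.1] tool-x yaw 92.44 f [ 0.1 -0.7 -1. ] gw 48.9 t 33.5
```

View pics/c6.png

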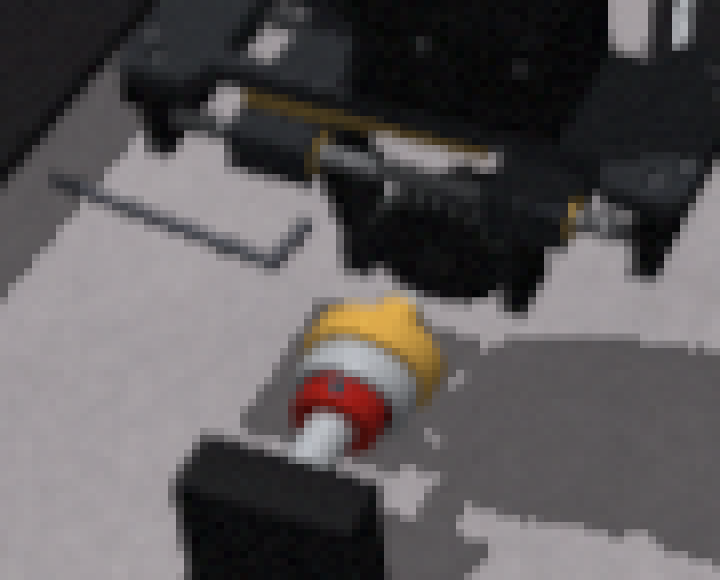

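The cap is held at crop (435,225), open face towards the rod tip at (400,300). Now feeding it on.

Request:
arm_command(motion=[[40, 3, 0.1, 0, 0], [40, 7, 0.1, 0, 0], [40, 11, 0.1, 0, 0], [40, 14, 0.1, 0, 0], [40, 14, 0.1, 0, 0]])

```text
time: 33.97
position: [0.5396, 0.0823, 0.1056]
tool_rot: [-2.17, -2.271, -0.001]
ft_force: [0.2, -0.3, -1.0]
grip_width: 0.558
grip_force: 20.0
```

Request:
arm_command(motion=[[40, 1, 0, 0, 0], [40, 2, 0, 0, 0], [40, 3, 0, 0, 0], [40, 4, 0, 0, 0]])

```text
time: 34.3
position: [0.5395, 0.0851, 0.1055]
tool_rot: [2.172, 2.27, -0.0]
ft_force: [-0.1, -0.7, -1.0]
grip_width: 0.561
grip_force: 20.0
```

Request:
arm_command(motion=[[40, 0.8, 0, 0, 0], [40, 1.6, 0, 0, 0], [40, 2.4, 0, 0, 0], [40, 3.2, 0, 0, 0]])

```text
time: 34.63
position: [0.5394, 0.0883, 0.1055]
tool_rot: [2.172, 2.27, -0.0]
ft_force: [0.8, -0.1, -0.7]
grip_width: 0.556
grip_force: 20.0
```

Request:
arm_command(motion=[[40, 0.8, 0, 0, 0], [40, 1.6, 0, 0, 0], [40, 2.4, 0, 0, 0], [40, 3.2, 0, 0, 0]])

```text
time: 34.97
position: [0.5393, 0.0915, 0.1055]
tool_rot: [2.172, 2.27, -0.0]
ft_force: [-0.1, 0.0, -1.3]
grip_width: 0.559
grip_force: 20.0
```

Request:
arm_command(motion=[[40, 0.8, 0, 0, 0], [40, 1.6, 0, 0, 0], [40, 2.4, 0, 0, 0], [40, 3.2, 0, 0, 0]])

```text
time: 35.3
position: [0.5391, 0.0947, 0.1055]
tool_rot: [2.172, 2.27, -0.0]
ft_force: [-0.1, -0.3, -0.8]
grip_width: 0.561
grip_force: 20.0
```

Request:
arm_command(motion=[[40, 0.8, 0, 0, 0], [40, 1.6, 0, 0, 0], [40, 2.4, 0, 0, 0], [40, 3.2, 0, 0, 0]])

```text
time: 35.63
position: [0.5391, 0.0978, 0.1056]
tool_rot: [2.172, 2.27, -0.0]
ft_force: [-0.9, -1.2, -0.0]
grip_width: 0.564
grip_force: 20.0
```

Request:
arm_command(motion=[[40, 0.8, 0, 0, 0], [40, 1.6, 0, 0, 0], [40, 2.4, 0, 0, 0], [40, 3.2, 0, 0, 0]])

```text
time: 35.97
position: [0.5389, 0.1012, 0.1055]
tool_rot: [2.172, 2.27, -0.0]
ft_force: [-0.3, -1.2, -0.4]
grip_width: 0.559
grip_force: 20.0
```

Request:
arm_command(motion=[[40, 0.5, 0, 0, 0], [40, 1, 0, 0, 0], [40, 1.5, 0, 0, 0], [40, 2, 0, 0, 0]])

```text
time: 36.3
position: [0.5388, 0.1031, 0.1055]
tool_rot: [2.172, 2.27, -0.0]
ft_force: [-0.5, -0.8, -0.7]
grip_width: 0.557
grip_force: 20.0
```

Request:
arm_command(motion=[[40, 0.3, 0, 0, 0], [40, 0.6, 0, 0, 0], [40, 0.9, 0, 0, 0], [40, 0.9, 0, 0, 0]])

```text
time: 36.63
position: [0.5387, 0.1041, 0.1055]
tool_rot: [2.172, 2.27, 0.0]
ft_force: [-0.4, -0.6, 0.3]
grip_width: 0.563
grip_force: 20.0
```

Request:
arm_command(motion=[[40, 0.3, 0, 0, 0], [40, 0.6, 0, 0, 0], [40, 0.8, 0, 0, 0], [40, 0.8, 0, 0, 0]])

```text
time: 36.97
position: [0.5387, 0.1048, 0.1055]
tool_rot: [2.172, 2.27, -0.0]
ft_force: [-0.3, -0.2, 0.5]
grip_width: 0.553
grip_force: 20.0
```

Request:
arm_command(motion=[[40, 0.3, 0, 0, 0], [40, 0.6, 0, 0, 0], [40, 0.9, 0, 0, 0], [40, 0.9, 0, 0, 0]])

```text
time: 37.3
position: [0.5387, 0.1058, 0.1055]
tool_rot: [2.172, 2.27, 0.0]
ft_force: [0.2, -0.9, 0.7]
grip_width: 0.554
grip_force: 20.0
```

Request:
arm_command(motion=[[40, 0.3, 0, 0, 0], [40, 0.6, 0, 0, 0], [40, 0.6, 0, 0, 0]])

```text
time: 37.55
position: [0.5386, 0.1063, 0.1055]
tool_rot: [2.172, 2.27, -0.0]
ft_force: [0.0, -0.2, -0.4]
grip_width: 0.556
grip_force: 20.0
```

Request:
arm_command(motion=[[40, 0.3, 0, 0, 0], [40, 0.6, 0, 0, 0], [40, 0.9, 0, 0, 0], [40, 0.9, 0, 0, 0]])

```text
time: 37.88
position: [0.5386, 0.1072, 0.1055]
tool_rot: [-2.172, -2.27, 0.0]
ft_force: [0.3, -0.3, 0.3]
grip_width: 0.556
grip_force: 20.0
```

Request:
arm_command(motion=[[40, 0.3, 0, 0, 0], [40, 0.6, 0, 0, 0], [40, 0.6, 0, 0, 0]])

```text
time: 38.13
position: [0.5385, 0.1078, 0.1055]
tool_rot: [2.172, 2.27, -0.0]
ft_force: [0.2, -0.4, -0.1]
grip_width: 0.554
grip_force: 20.0
```

Request:
arm_command(motion=[[40, 0.3, 0, 0, 0], [40, 0.6, 0, 0, 0], [40, 0.9, 0, 0, 0], [40, 0.9, 0, 0, 0]])

```text
time: 38.47
position: [0.5385, 0.1088, 0.1055]
tool_rot: [-2.172, -2.27, 0.0]
ft_force: [0.0, -0.2, -0.7]
grip_width: 0.555
grip_force: 20.0
```

Request:
arm_command(motion=[[40, 0.3, 0, 0, 0], [40, 0.6, 0, 0, 0], [40, 0.6, 0, 0, 0]])

```text
time: 38.72
position: [0.5385, 0.1094, 0.1055]
tool_rot: [2.171, 2.27, -0.0]
ft_force: [0.7, 0.1, -0.2]
grip_width: 0.557
grip_force: 20.0
```

Request:
arm_command(motion=[[40, 0.3, 0, 0, 0], [40, 0.6, 0, 0, 0], [40, 0.8, 0, 0, 0], [40, 0.8, 0, 0, 0]])

```text
time: 39.05
position: [0.5385, 0.1099, 0.1055]
tool_rot: [2.172, 2.27, -0.0]
ft_force: [0.4, -0.8, 0.4]
grip_width: 0.558
grip_force: 20.0
```

Request:
arm_command(motion=[[40, 0.3, 0, 0, 0], [40, 0.6, 0, 0, 0], [40, 0.6, 0, 0, 0]])

```text
time: 39.3
position: [0.5385, 0.11, 0.1055]
tool_rot: [2.172, 2.269, -0.001]
ft_force: [-0.8, -2.7, 0.8]
grip_width: 0.559
grip_force: 20.0
```

Contact at the expected 0.110. Pressing to about 6 N.

Request:
arm_command(motion=[[40, 0.3, 0, 0, 0], [40, 0.6, 0, 0, 0], [40, 0.6, 0, 0, 0], [40, 0.6, 0, 0, 0]])

```text
time: 39.63
position: [0.5385, 0.11, 0.1055]
tool_rot: [2.172, 2.268, -0.002]
ft_force: [-0.3, -5.2, 0.4]
grip_width: 0.559
grip_force: 20.0
```

Request:
arm_command(motion=[[40, 0.2, 0, 0, 0], [40, 0.2, 0, 0, 0], [40, 0.2, 0, 0, 0]])

```text
time: 39.88
position: [0.5385, 0.11, 0.1055]
tool_rot: [2.172, 2.268, -0.002]
ft_force: [-0.4, -5.5, 0.7]
grip_width: 0.558
grip_force: 20.0
```

Request:
arm_command(motion=[[56, 0, 0, 0, 0], [68, -0.8, 0, 0, 0], [78, -0.8, 0, 0, 0], [80, -0.8, 0, 0, 0], [80, -0.8, 0, 0, 0]])

```text
time: 40.3
position: [0.5384, 0.1114, 0.1055]
tool_rot: [-2.171, -2.271, -0.001]
ft_force: [0.4, -0.2, 0.5]
grip_width: 0.851
grip_force: 0.0
```

Request:
arm_command(motion=[[80, 0, 0, -5, 0], [80, 0, 0, -20, 0], [80, 0, 0, -45, 0], [80, 0, 0, -75, 0], [80, 0, 0, -90, 0]])

```text
time: 40.72
position: [0.5397, 0.1116, 0.1991]
tool_rot: [2.169, 2.269, 0.005]
ft_force: [1.2, 0.4, -0.0]
grip_width: 0.92
grip_force: 0.0
```

Request:
arm_command(motion=[[80, -20, 0, 0, 0], [80, -50, 0, 0, 0], [80, -85, 0, 0, 0], [80, -115, 0, 0, 0], [80, -130, 0, 0, 0]])

```text
time: 41.13
position: [0.5443, -0.0241, 0.1958]
tool_rot: [2.176, 2.264, -0.002]
ft_force: [0.7, 0.2, 0.3]
grip_width: 0.92
grip_force: 0.0
```

Run:
```python
from h import *
im,d=grab('side','side7');im2,d2=grab('top','top7')
a=cv2.resize(im[185:265,255:335,::-1],(400,400),interpolation=3);b=cv2.resize(im2[160:220,235:295,::-1],(400,400),interpolation=3)
cv2.imwrite('pics/c7.png',np.hstack([a,b]))
h=cv2.cvtColor(im,cv2.COLOR_RGB2HSV);P=cloud('side',d)
for t,dd,i in(('0',np.load('pics/side0.npy'),cv2.imread('pics/side0.png')[:,:,::-1]),('7',d,im)):
    h=cv2.cvtColor(np.ascontiguousarray(i),cv2.COLOR_RGB2HSV);P=cloud('side',dd)
    m=(dd>0)&((h[...,0]<6)|(h[...,0]>174))&(h[...,1]>130)&(P[...,2]>.09)&(P[...,2]<.14);v,u=np.nonzero(m);print(t,m.sum(),u.mean(),v.mean(),v.max(),P[m][:,1].max())
print(get_state()['ft_force'],get_state()['time'])
```

```text
0 51 297.7450980392157 235.72549019607843 241 0.15858862017942327
7 58 297.7931034482759 235.67241379310346 241 0.1590591102676724
[ 0.5480292  -1.12635718 -0.57018772] 41.2333
```

View pics/c7.png

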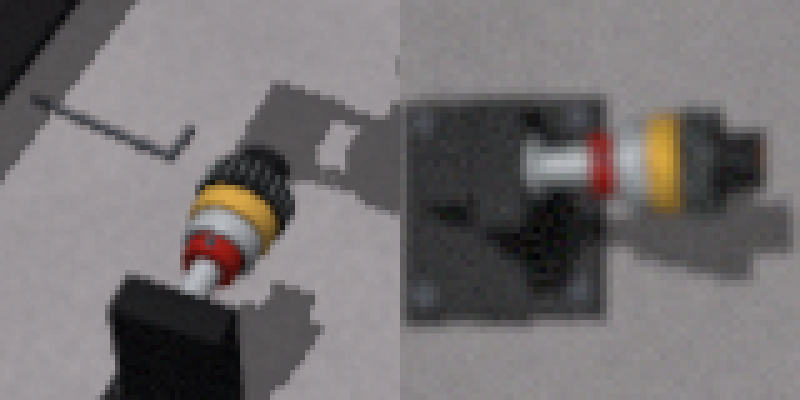

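The top crop shows collar (600,165), bearing (632,163), brass (663,163) and cap (710,160) touching, with the cap's sleeve pointing outward. The collar's position in the image is unchanged. Handing in.

```bash
python3 -c "
from bench import close_job;print(close_job())"
```

```text
the job is handed in; nothing more can be done
None
```

The bearing, brass ring and end cap are on the rod in that order, each seated with a push of about 5 to 6 N; the collar shows no shift in the camera images, the white ring was left on the rack, and the job was handed in at about 41 s.

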